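# Show the key's bit and the toothed disc to the class

### The job

Give the class a look at two of the finds: first switch the lamp on by pressing down the raised half of its rocker switch, then point at the toothed bit of the key, fingertips straight above it and a couple of centimetres clear, and stay there at least two seconds. Then point in the same way at the middle of the disc with the toothed rim, and finish there, still pointing at it. Touch no find, do not come down over any of the other four, and leave the jar, brush and scale where they are.

Things in the scene. Friction and masses are not known exactly. Their poses are not given: they have to be found in the camera images.
- rocker (a joint): lamp switch: black rocker 68 x 32 mm in a low grey box (110 x 62 x 28 mm, fixed, left or right of the cards). 0 to 0.05 rad = off, 0.3 = fully on (end stop). Its halves form a shallow V: when off, the half nearer the robot stands up, its outer end 10 mm above the other half, which is nearly flush; pressing it flush turns the lamp on. About 3 N at rocker_raised; no spring, stays where left
- rocker_raised (a point): point on the upper face of the raised half of the rocker, 26 mm out from the pivot, where to press; about 40 mm above the table when off, 33 mm when on. It moves with the rocker. Site x points along the box's length from the raised end (at -x) to the other, tilting with the rocker; the box is turned up to 40 degrees either way
- key: old key of dark corroded bronze lying flat on a white card, 100 mm long, 8 mm thick: a ring bow at one end, a straight shank, at the other end a bit with three prongs out to one side. Origin: underside, on the shank's line about midway; +x along the shank from the bow to the bit end, +y to the prongs' side, +z up
- key_bit (a point): middle of the key's bit (24 x 26 mm), on its upper face, 10 mm above the table: the point to point at
- toothed: dark bronze disc with ten square teeth around its rim, 64 mm over the teeth, 7 mm thick, flat on a white card; origin: centre of its underside, +z up
- toothed_top (a point): centre of the toothed disc's upper face, 9 mm above the table: the point to point at
- disc: plain round dark bronze disc without teeth, 54 mm across, 7 mm thick; not asked for. Origin: centre of its underside
- nail: dark bronze nail, 87 mm long with a flat head 24 mm wide, 10 mm high at most; not asked for. Origin: underside near mid-length
- trefoil: three-armed dark bronze mount with round ends, 38 mm from centre to each end, 8 mm thick; not asked for. Origin: centre of its underside
- ring: dark bronze ring brooch, 56 mm across, with a straight pin across it, 12 mm high; not asked for. Origin: centre of its underside. (The six finds lie each on a white card 110 x 110 x 2 mm fixed to the table, about 150 mm apart in two rows of three; any find may be on any card, turned any way. All the finds lie loose)
- jar: loose white jar with a lid, 56 mm across, 75 mm high, at the side of the cards opposite to the switch; origin: centre of its underside
- brush: loose brush 170 mm long, lying beside the cards on the robot's left, towards the far side; less than 35 mm high
- scale: loose white scale bar, 110 x 22 x 5 mm, lying beyond the cards; origin: centre of its underside

How it is judged:
On the way, in this order (a step that is already met when the one before it is completed fails the run):
1. the lamp's rocker is pressed over to on (value of joint rocker above 0.25 rad), for 0.1 s.
2. the fingertips stay just above the key's bit for two seconds (horizontal distance between the grasp point and key_bit below 0.025 m and distance between the grasp point and key_bit below 0.075 m), for 2 s.
3. the fingertips are just above the middle of the toothed disc (horizontal distance between the grasp point and toothed_top below 0.025 m and distance between the grasp point and toothed_top below 0.075 m), for 0.3 s.
At the end, for the whole second after the job is handed in: The rocker is on (over 0.25 rad); the point between the fingertips' pads, some 20 mm behind the tips, is within 25 mm sideways and 75 mm in all of the centre of the toothed disc's upper face (tips at most about 50 mm above it); every find lies within 5 mm of where it started (all of step 3 and value of joint rocker above 0.25 rad and distance of each of key, toothed, disc, nail, trefoil, ring from where it was at the start of the episode below 0.005 m); the robot touches nothing.
It fails at once if a find is touched (contact force between any of key, toothed, disc, nail, trefoil, ring and the fingers above 0.2 N or contact force between any of key, toothed, disc, nail, trefoil, ring and the arm above 0.2 N).
It fails at once if a find is moved, lifted or carried (distance of any of key, toothed, disc, nail, trefoil, ring from where it was at the start of the episode above 0.005 m).
It fails at once if the fingers come down to pointing height over a find that was not asked for ((horizontal distance between the grasp point and disc below 0.025 m and distance between the grasp point and disc below 0.075 m) or (horizontal distance between the grasp point and nail below 0.025 m and distance between the grasp point and nail below 0.075 m) or (horizontal distance between the grasp point and trefoil below 0.025 m and distance between the grasp point and trefoil below 0.075 m) or (horizontal distance between the grasp point and ring below 0.025 m and distance between the grasp point and ring below 0.075 m)).
It fails at once if the jar, brush or scale is pushed away or lifted (distance of any of jar, brush, scale from where it was at the start of the episode above 0.015 m).
It also fails if it takes over 48 s, if anything falls off the work surface, if the arm or the gripper's body presses on something with over 40 N, if the wrist force passes 120 N, or if a joint passes its speed limit or range.

### The arm

A 6-joint arm with a two-finger parallel gripper is mounted at the origin on the work surface. World frame = base frame: x ahead of the robot, y to its left, z up, the work surface at z = 0. Lengths are in m, angles in rad, forces in N, time in s.
With the tool pointing down it reaches from about 0.275 to 0.725 m from the base axis. Payload 5.6 kg.
Tool frame: the origin (TCP) lies between the finger pads; the fingertips stand 8 mm ahead of it and the grasp point (between the pads) lies 11 mm behind it; z points along the fingers, y is the direction in which the jaws open and shut (so a half turn about z gives the same grasp; the last joint's range is limited). The gripper opens to 85 mm and grips with 20 to 120 N. Pads are 22 mm wide; open, the fingers measure 114 mm over their backs; the gripper's body (76 mm by 85 mm) begins 54 mm behind the grasp point. The pads swing forward as they close: fully open they stand 13 mm farther back than shut.
Start: joints at [-0.979, 0.255, 0.108, 0, -1.424, -0.285], TCP at [0.166, -0.524, 0.239] pointing down, gripper open.
Joint ranges: [-2.95, 2.95], [-1.21, 1.97], [-1.09, 1.5], [-2.87, 1.71], [-2.94, -0.07], [-3.05, 3.05]. Speed limits (rad/s): [2.57, 2.57, 3.14, 3.14, 3.14, 3.14].

### API

Orientations are given as a unit quaternion [w, x, y, z].
In Python, from workcell import arm gives the robot as it stands. The module is installed in compiled form; this text tells all that it offers.
- The arm moves only by the tool servo_tool, never from a script. Its argument "plan" is a list of rows, each an object of numbers: "tx", "ty", "tz": the shift along the tool's x, y, z in m; "ax", "ay", "az": the turn, a rotation vector about the tool's x, y, z in rad; "gripper": the closure in counts, from 0 (fully open) to 255 (shut). In form: [{"tx": .., "ty": .., "tz": .., "ax": .., "ay": .., "az": .., "gripper": ..}, ...]. A call has exactly 5 rows; each row shifts and turns the commanded pose from where the row before left it, along the tool's axes as they then stand; what a row does not reach is not made up. A row lasts 1/8 s, in which the tool goes at most 62.5 mm and 10.7 degrees, less where a joint would pass 70% of its speed; a pose out of reach is approached as far as the arm can. A call with a gripper value outside its range is refused whole. The fingers move at their own pace and stop on an object; "grip_force" is the grip in N (left out, the last holds). Time passes only in rows, so rows that do not move let the fingers close, or fill a call up. It gives the time, the measured TCP pose, the force and the opening at its end, in the units of the state.
- arm.get_obs(): the state, without advancing time (a new reading comes with each control period).
- arm.capture(name): name is "scene" or "top"; returns a dict with "pixels" (480x640x3 uint8, red, green, blue), "fx", "fy", "cx", "cy" (pixels), "origin" and "attitude" of the camera in the world. Camera axes: x right, y down, z forward; pixel columns grow to the right and rows downward; lengths in m; the calibration is good to about 2 mm. A picture is of the moment at which its call begins. There is no depth.
- arm.sign_off(): hands the job in, once; it reports no verdict.
The state is a dict: "time": time; "q": joint angles; "qd": joint speeds; "joint_torque": joint torques, N m; "tcp_pos": TCP position; "tool_rot": TCP orientation; "ft_force": force on the tool from outside, world axes, zero at the start; "torque": the same for the moment, N m; "width": opening from 0.0 (shut) to 1.0 (fully open).
Only numpy, scipy, OpenCV 4.12 (cv2) and the standard library are available. Lean on these libraries where they do the work, as an engineer would, in place of code of your own. Each camera call takes 0.05 s, during which the arm holds its last target.

## Working session

There is one attempt and no reset: what is moved stays moved. The work goes in short steps, Python scripts to look and compute and a tool call to move; the robot and the scene stay as the last step left them, time stands still between calls to the robot, and variables do not carry over. Pictures are saved under pics/ and viewed, and the job is handed in when it is done.

Besides the shell and the picture viewer there is one more tool, called after "Emit:" by a JSON object that holds its "fn" and its "kwargs", one argument or row to a line. servo_tool: Moves the arm, as the interface text tells. Its arguments: {"type":"object","properties":{"plan":{"type":"array"},"grip_force":{"type":"number"}},"required":["plan"]}

```bash
mkdir -p pics; python3 - <<'E'
from workcell import arm
import cv2,pickle
o=arm.get_obs();print({k:o[k] for k in("time","tcp_pos","tool_rot","width","q")})
for n in("scene","top"):
    c=arm.capture(n);pickle.dump(c,open(f"{n}0.pkl","wb"));cv2.imwrite(f"pics/{n}0.png",c["pixels"][:,:,::-1])
    print(n,{k:c[k] for k in c if k!="pixels"})
E
```

```text
{'time': 0.0, 'tcp_pos': array([ 0.16602125, -0.52384311,  0.23837897]), 'tool_rot': array([-1.69617756e-04, -1.52754421e-01,  9.88263714e-01,  9.43655439e-04]), 'width': 1.0001941449639469, 'q': array([-9.79406447e-01,  2.55768018e-01,  1.06999336e-01, -4.98688091e-04,
       -1.42388068e+00, -2.84606665e-01])}
scene {'fx': 433.77023154429435, 'fy': 433.77023154429435, 'cx': 323.566050361723, 'cy': 242.44354122379582, 'origin': array([1.14789698, 0.1293721 , 0.89644847]), 'attitude': array([-0.18602704,  0.59727096,  0.74537109, -0.23039807])}
top {'fx': 478.40314058234947, 'fy': 478.40314058234947, 'cx': 318.9801994008965, 'cy': 238.57191788487035, 'origin': array([ 0.51943421, -0.01407438,  0.93766754]), 'attitude': array([-0.02642675,  0.70851724, -0.70489862,  0.02056408])}
```

View pics/top0.png

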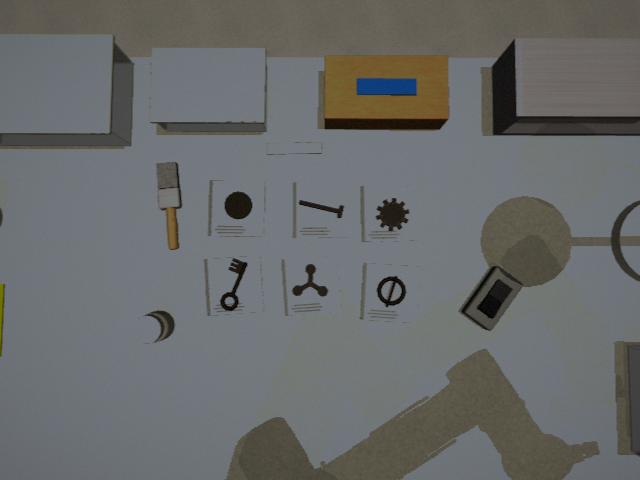

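View pics/scene0.png

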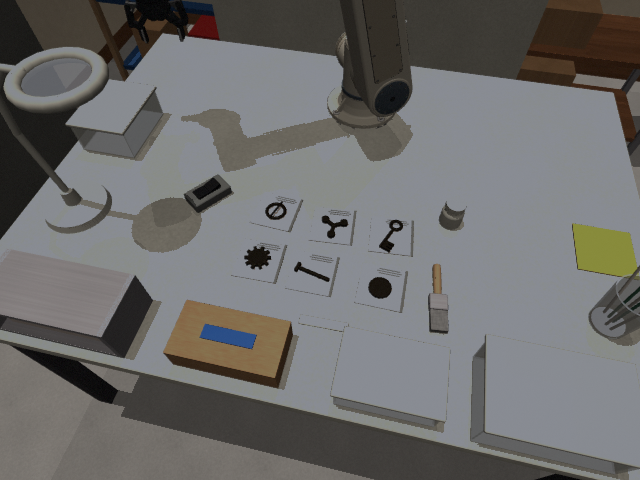

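The top view shows the toothed disc at about (392,214), the key with its bow at (230,301) and bit at (237,267), and the switch at (492,297). The jar is at (155,325), the brush at (168,205) and the scale at (294,148). Next I'll measure them.

```bash
cat > h.py <<'E'
import numpy as np,cv2,pickle
from scipy.spatial.transform import Rotation as R
def rot(q): return R.from_quat([q[1],q[2],q[3],q[0]])
def ray(c,u,v,z):
    d=rot(c["attitude"]).apply([(u-c["cx"])/c["fx"],(v-c["cy"])/c["fy"],1]);o=c["origin"]
    return o+d*(z-o[2])/d[2]
def proj(c,p):
    a=rot(c["attitude"]).inv().apply(np.array(p)-c["origin"]);return a[:2]/a[2]*c["fx"]+[c["cx"],c["cy"]]
E
python3 - <<'E'
from h import *
np.set_printoptions(precision=4,suppress=True)
for n in("top","scene"):
    c=pickle.load(open(n+"0.pkl","rb"));g=cv2.cvtColor(c["pixels"],cv2.COLOR_RGB2GRAY)
    m=(g<62).astype(np.uint8)
    k,l,s,ce=cv2.connectedComponentsWithStats(m)
    for i in range(1,k):
        x,y,w,h,a=s[i]
        inb = (190<x<520 and 170<y<330) if n=="top" else (180<x<420 and 160<y<310)
        if a>60 and inb:
            ys,xs=np.nonzero(l==i);(rx,ry),rad=cv2.minEnclosingCircle(np.c_[xs,ys].astype(np.float32))
            p=ray(c,*ce[i],.0085);print(n,ce[i],s[i],"cen",p[:2],"circ",ray(c,rx,ry,.0085)[:2],rad)
    x0,y0,x1,y1=(450,255,530,340) if n=="top" else (170,160,250,220)
    cv2.imwrite(f"pics/sw_{n}.png",cv2.resize(c["pixels"][y0:y1,x0:x1,::-1],None,fx=7,fy=7,interpolation=cv2.INTER_CUBIC))
    x0,y0,x1,y1=(200,250,270,320) if n=="top" else (360,205,420,260)
    cv2.imwrite(f"pics/key_{n}.png",cv2.resize(c["pixels"][y0:y1,x0:x1,::-1],None,fx=7,fy=7,interpolation=cv2.INTER_CUBIC))
c=pickle.load(open("scene0.pkl","rb"));print("lampbase",ray(c,75,205,.01),ray(c,55,75,.35),ray(c,55,75,.45))
c=pickle.load(open("top0.pkl","rb"));print(ray(c,640,240,.3),ray(c,640,240,.45))
E
```

```text
top [237.811  204.9519] [225 192  27  27 582] cen [0.6465 0.1531] circ [0.6465 0.1535] 13.757340431213379
top [392.0374 214.0623] [376 198  33  33 642] cen [ 0.6299 -0.1485] circ [ 0.6298 -0.1487] 16.390670776367188
top [322.8009 207.2579] [299 200  45  18 221] cen [ 0.6427 -0.0133] circ [ 0.6454 -0.0095] 22.16986846923828
top [233.9036 284.4675] [220 259  27  52 415] cen [0.4914 0.1581] circ [0.4908 0.161 ] 26.025264739990234
top [309.8166 283.404 ] [293 264  35  32 349] cen [0.4942 0.0111] circ [0.4945 0.0113] 19.307283401489258
top [484.4078 291.8894] [461 266  62  65 461] cen [ 0.4799 -0.3255] circ [ 0.4692 -0.3389] 33.3542594909668
top [391.0027 290.5714] [377 276  29  31 364] cen [ 0.4813 -0.1458] circ [ 0.4805 -0.1458] 15.811488151550293
top [494.2359 298.749 ] [476 279  37  40 725] cen [ 0.4668 -0.3442] circ [ 0.4673 -0.3437] 20.35323143005371
scene [206.7138 188.4309] [192 178  29  22 311] cen [ 0.4488 -0.3491] circ [ 0.4478 -0.3515] 14.560319900512695
scene [207.8684 200.2485] [184 187  48  26 342] cen [ 0.4874 -0.3308] circ [ 0.4637 -0.341 ] 23.585052490234375
scene [275.618  210.5449] [265 202  22  18 178] cen [ 0.4817 -0.1454] circ [ 0.4812 -0.1459] 10.607549667358398
scene [333.4065 225.1402] [322 216  26  22 214] cen [0.4952 0.0117] circ [0.4921 0.0114] 13.610886573791504
scene [390.14  235.812] [379 220  24  32 250] cen [0.4967 0.1575] circ [0.4938 0.1602] 16.50955581665039
scene [257.4238 257.3928] [244 246  27  23 387] cen [ 0.6309 -0.1481] circ [ 0.6308 -0.1491] 13.066965103149414
scene [310.0412 272.0294] [294 262  35  20 170] cen [ 0.643 -0.014] circ [ 0.6482 -0.0097] 18.046464920043945
scene [379.6052 287.3948] [368 277  24  22 385] cen [0.6479 0.1531] circ [0.6488 0.153 ] 11.54611587524414
lampbase [ 0.5804 -0.6649  0.01  ] [ 0.4926 -0.5859  0.35  ] [ 0.6125 -0.455   0.45  ]
[ 0.562  -0.4351  0.3   ] [ 0.552  -0.3361  0.45  ]
```

View pics/sw_top.png

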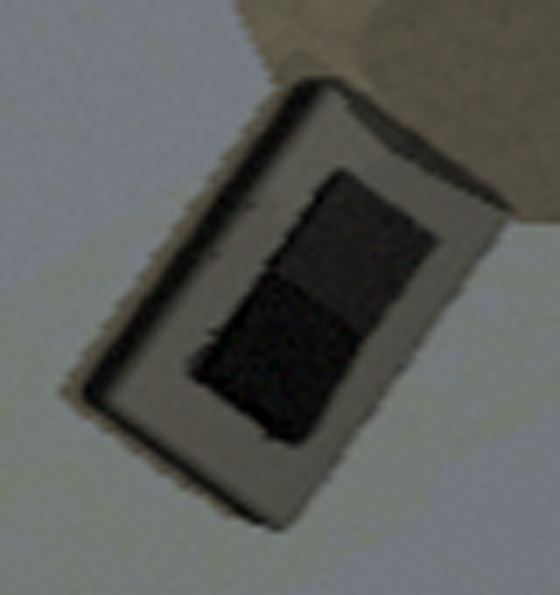

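View pics/sw_scene.png

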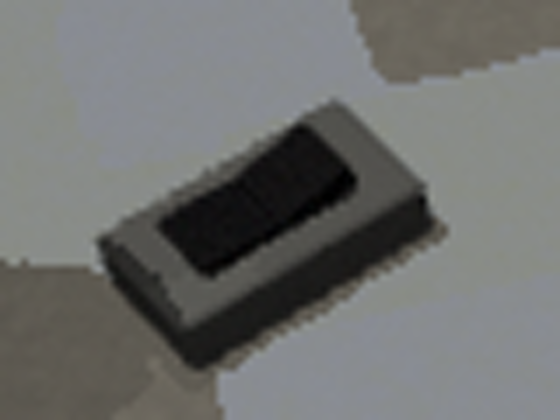

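View pics/key_top.png

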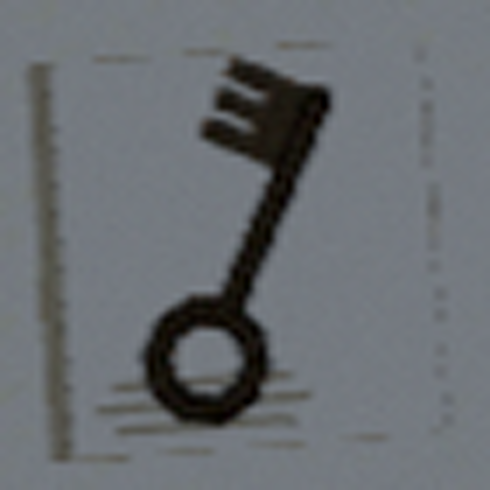

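```bash
python3 - <<'E'
from h import *
np.set_printoptions(precision=4,suppress=True)
t=pickle.load(open("top0.pkl","rb"));s=pickle.load(open("scene0.pkl","rb"))
T=lambda x,y:(450+(x-3)/7,255+(y-3)/7)
for n,(x,y),z in (("pivot",(318,304),.032),("far",(389,205),.033),("near",(247,406),.042)): print(n,ray(t,*T(x,y),z))
S=lambda x,y:(170+(x-3)/7,160+(y-3)/7)
for n,(x,y),z in (("near",(331,155),.042),("far",(187,249),.033)): print("scene",n,ray(s,*S(x,y),z))
print("bit",ray(t,200+260/7,250+110/7,.010))
for h in np.arange(.25,.6,.05): print(h,ray(t,611,240,h)[:2],ray(s,107,73,h)[:2])
o=rot([-1.69617756e-04, -1.52754421e-01,  9.88263714e-01,  9.43655439e-04]);print(o.as_matrix())
E
python3 -c "
import cv2;a=cv2.imread('pics/scene0.png')[0:260,0:260];cv2.imwrite('pics/lamp.png',cv2.convertScaleAbs(cv2.resize(a,None,fx=2.3,fy=2.3),alpha=1.6))
a=cv2.imread('pics/key_scene.png')
"
```

```text
pivot [ 0.4696 -0.3373  0.032 ]
far [ 0.4961 -0.3564  0.033 ]
near [ 0.4432 -0.3145  0.042 ]
scene near [ 0.4472 -0.3135  0.042 ]
scene far [ 0.496  -0.3539  0.033 ]
bit [0.5277 0.1522 0.01  ]
0.25 [ 0.5652 -0.4268] [ 0.3372 -0.5965]
0.3 [ 0.5618 -0.3968] [ 0.3999 -0.5404]
0.35 [ 0.5585 -0.3668] [ 0.4626 -0.4843]
0.39999999999999997 [ 0.5552 -0.3368] [ 0.5253 -0.4281]
0.44999999999999996 [ 0.5519 -0.3068] [ 0.588 -0.372]
0.49999999999999994 [ 0.5485 -0.2768] [ 0.6507 -0.3158]
0.5499999999999999 [ 0.5452 -0.2467] [ 0.7134 -0.2597]
[[-0.9533 -0.3019 -0.0006]
 [-0.3019  0.9533  0.0018]
 [ 0.      0.0019 -1.    ]]
```

View pics/key_scene.png

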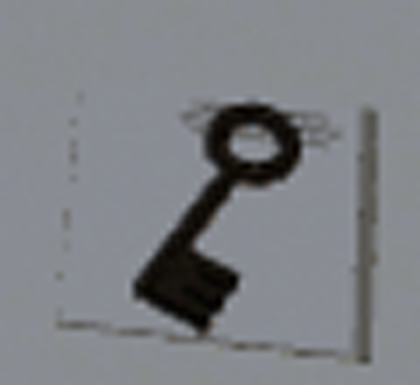

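```bash
ls pics
```

```text
key_scene.png
key_top.png
lamp.png
scene0.png
sw_scene.png
sw_top.png
top0.png
```

View pics/lamp.png

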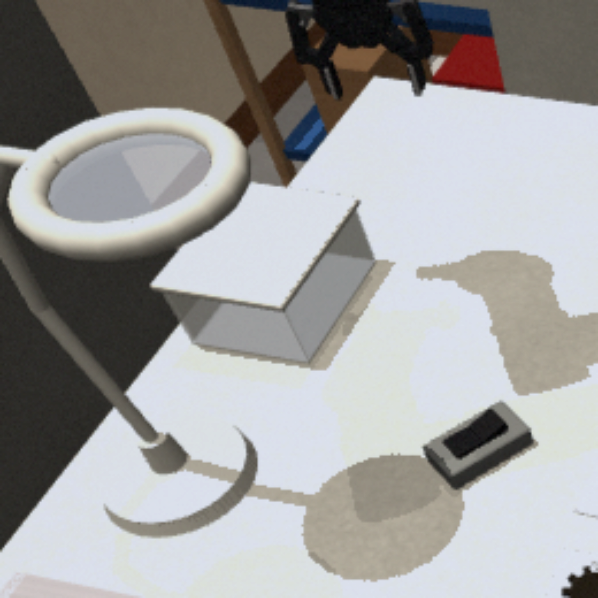

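The two views agree to about 4 mm on the rocker and key. The head of the lamp stays well off the path. I'll shut the gripper and move above the raised half of the rocker, about (0.4495, -0.3195).

Emit:
{"fn": "servo_tool", "kwargs": {
  "plan": [
    {"tx": -0.03,"ty": 0.01,"tz": 0,"ax": 0,"ay": 0,"az": 0,"gripper": 255},
    {"tx": -0.04,"ty": 0.013,"tz": 0.01,"ax": 0,"ay": 0,"az": 0,"gripper": 255},
    {"tx": -0.04,"ty": 0.013,"tz": 0.01,"ax": 0,"ay": 0,"az": 0,"gripper": 255},
    {"tx": -0.04,"ty": 0.013,"tz": 0.01,"ax": 0,"ay": 0,"az": 0,"gripper": 255},
    {"tx": -0.04,"ty": 0.013,"tz": 0.01,"ax": 0,"ay": 0,"az": 0,"gripper": 255}
  ]
}}

```text
time: 0.72
tcp_pos: [0.3294, -0.4067, 0.1986]
tool_rot: [-0.0, -0.153, 0.988, 0.0]
ft_force: [1.7, -0.2, 0.1]
width: -0.001
```

Emit:
{"fn": "servo_tool", "kwargs": {
  "plan": [
    {"tx": -0.04,"ty": 0.013,"tz": 0.02,"ax": 0,"ay": 0,"az": 0,"gripper": 255},
    {"tx": -0.04,"ty": 0.013,"tz": 0.02,"ax": 0,"ay": 0,"az": 0,"gripper": 255},
    {"tx": -0.04,"ty": 0.013,"tz": 0.02,"ax": 0,"ay": 0,"az": 0,"gripper": 255},
    {"tx": -0.022,"ty": 0.008,"tz": 0.01,"ax": 0,"ay": 0,"az": 0,"gripper": 255},
    {"tx": 0,"ty": 0,"tz": 0,"ax": 0,"ay": 0,"az": 0,"gripper": 255}
  ]
}}

```text
time: 1.35
tcp_pos: [0.45, -0.3187, 0.1277]
tool_rot: [-0.001, -0.154, 0.988, 0.001]
ft_force: [-0.6, -0.2, 0.1]
width: 0.001
```

```bash
cat > look.py <<'E'
import sys
from workcell import arm
from h import *
np.set_printoptions(precision=4,suppress=True)
o=arm.get_obs();print(o["time"],o["tcp_pos"],o["tool_rot"],o["ft_force"],o["width"])
M=rot(o["tool_rot"])
if len(sys.argv)>2:
    print("tool delta",M.inv().apply(np.array(eval(sys.argv[2]))-o["tcp_pos"]))
for n in("scene","top"):
    c=arm.capture(n);pickle.dump(c,open(f"{n}_{sys.argv[1]}.pkl","wb"));cv2.imwrite(f"pics/{n}_{sys.argv[1]}.png",c["pixels"][:,:,::-1])
E
python3 look.py a "(.4495,-.3195,.060)"
```

```text
1.35 [ 0.45   -0.3187  0.1277] [-0.0012 -0.1538  0.9881  0.0009] [-0.6418 -0.1596  0.0882] 0.0013384226013536797
tool delta [ 0.0005 -0.0007  0.0677]
```

View pics/scene_a.png

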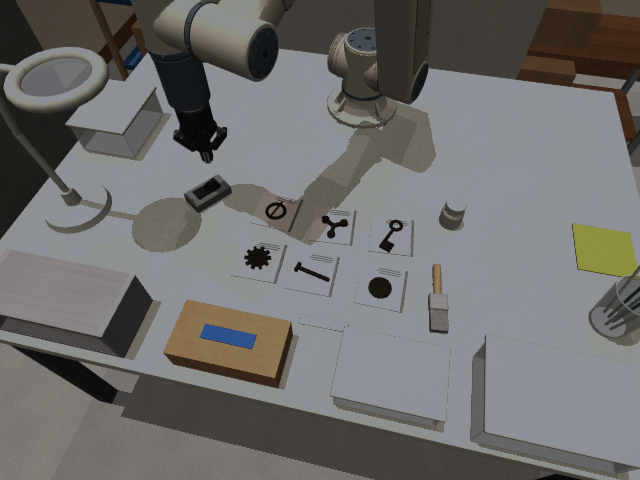

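View pics/top_a.png

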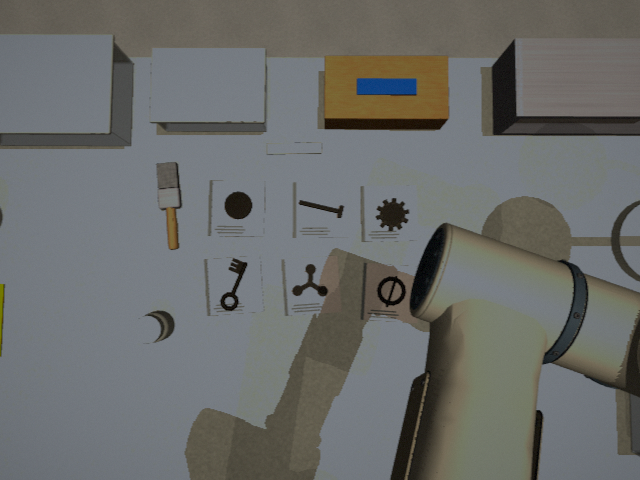

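The fingertips, at about (208,160) in the scene view, hang above the raised half of the switch, and nothing is near the lamp. I'll descend to just above the rocker and then press.

Emit:
{"fn": "servo_tool", "kwargs": {
  "plan": [
    {"tx": 0,"ty": 0,"tz": 0.025,"ax": 0,"ay": 0,"az": 0,"gripper": 255},
    {"tx": 0,"ty": 0,"tz": 0.025,"ax": 0,"ay": 0,"az": 0,"gripper": 255},
    {"tx": 0,"ty": 0,"tz": 0.015,"ax": 0,"ay": 0,"az": 0,"gripper": 255},
    {"tx": 0,"ty": 0,"tz": 0,"ax": 0,"ay": 0,"az": 0,"gripper": 255},
    {"tx": 0,"ty": 0,"tz": 0,"ax": 0,"ay": 0,"az": 0,"gripper": 255}
  ]
}}

```text
time: 2.08
tcp_pos: [0.4502, -0.3207, 0.0654]
tool_rot: [0.001, -0.153, 0.988, -0.001]
ft_force: [-0.1, -0.5, -0.1]
width: -0.001
```

```bash
python3 look.py b "(.4495,-.3195,.039)"; python3 - <<'E'
from h import *
s=pickle.load(open("scene_b.pkl","rb"));a=s["pixels"][120:230,160:270,::-1].copy()
for p,col in(((.4495,-.3195,.0405),(0,0,255)),((.4495,-.3195,.054),(0,255,0))):
    u,v=proj(s,p);print(u,v)
cv2.imwrite("pics/b2.png",cv2.convertScaleAbs(cv2.resize(a,None,fx=5,fy=5,interpolation=2),alpha=1.7))
E
```

```text
2.075 [ 0.4502 -0.3207  0.0654] [ 0.0007 -0.1528  0.9883 -0.0006] [-0.1375 -0.4716 -0.0971] -0.0014342725115615838
tool delta [0.0004 0.0014 0.0264]
214.5088156422653 182.3677578062142
213.44999355514375 178.86000428148552
```

View pics/b2.png

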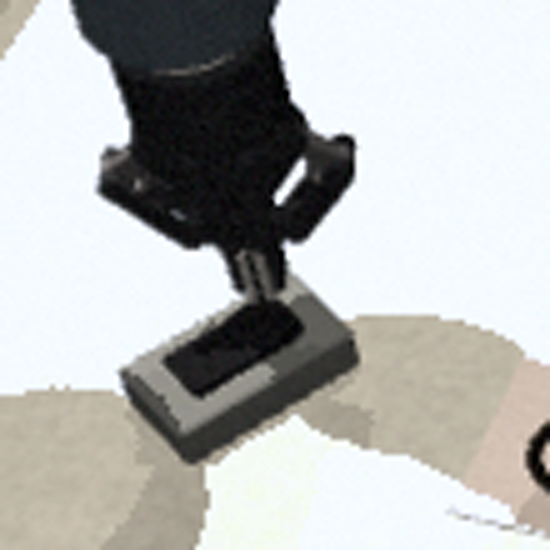

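The fingertips are at (212,180) in the scene view, where projection puts them, 26 mm above the pressed level. I'll press now.

Emit:
{"fn": "servo_tool", "kwargs": {
  "plan": [
    {"tx": 0,"ty": 0.001,"tz": 0.014,"ax": 0,"ay": 0,"az": 0,"gripper": 255},
    {"tx": 0,"ty": 0,"tz": 0.006,"ax": 0,"ay": 0,"az": 0,"gripper": 255},
    {"tx": 0,"ty": 0,"tz": 0.004,"ax": 0,"ay": 0,"az": 0,"gripper": 255},
    {"tx": 0,"ty": 0,"tz": 0.003,"ax": 0,"ay": 0,"az": 0,"gripper": 255},
    {"tx": 0,"ty": 0,"tz": 0,"ax": 0,"ay": 0,"az": 0,"gripper": 255}
  ]
}}

```text
time: 2.8
tcp_pos: [0.4491, -0.3188, 0.0404]
tool_rot: [-0.0, -0.153, 0.988, -0.0]
ft_force: [-8.5, 11.1, 27.2]
width: 0.001
```

27 N upward with the tips at 32 mm means the rocker is against its end stop. I'll lift and look.

Emit:
{"fn": "servo_tool", "kwargs": {
  "plan": [
    {"tx": 0,"ty": 0,"tz": 0,"ax": 0,"ay": 0,"az": 0,"gripper": 255},
    {"tx": 0,"ty": 0,"tz": -0.02,"ax": 0,"ay": 0,"az": 0,"gripper": 255},
    {"tx": 0,"ty": 0,"tz": -0.045,"ax": 0,"ay": 0,"az": 0,"gripper": 255},
    {"tx": 0,"ty": 0,"tz": -0.045,"ax": 0,"ay": 0,"az": 0,"gripper": 255},
    {"tx": 0,"ty": 0,"tz": 0,"ax": 0,"ay": 0,"az": 0,"gripper": 255}
  ]
}}

```text
time: 3.42
tcp_pos: [0.4514, -0.3204, 0.1511]
tool_rot: [0.003, -0.153, 0.988, -0.002]
ft_force: [-0.5, -0.3, -0.8]
width: -0.0
```

```bash
python3 look.py c "(.5277,.1525,.15)"; python3 - <<'E'
from h import *
a=pickle.load(open("scene_c.pkl","rb"))["pixels"][120:230,160:270,::-1]
b=pickle.load(open("scene0.pkl","rb"))["pixels"][120:230,160:270,::-1]
cv2.imwrite("pics/c2.png",np.hstack([cv2.convertScaleAbs(cv2.resize(i,(400,400),interpolation=2),alpha=1.7) for i in(b,a)]))
E
```

```text
3.425 [ 0.4514 -0.3204  0.1511] [ 0.0031 -0.153   0.9882 -0.0024] [-0.4783 -0.3172 -0.767 ] -0.0003430385784091946
tool delta [-0.2158  0.4277 -0.0002]
```

View pics/c2.png

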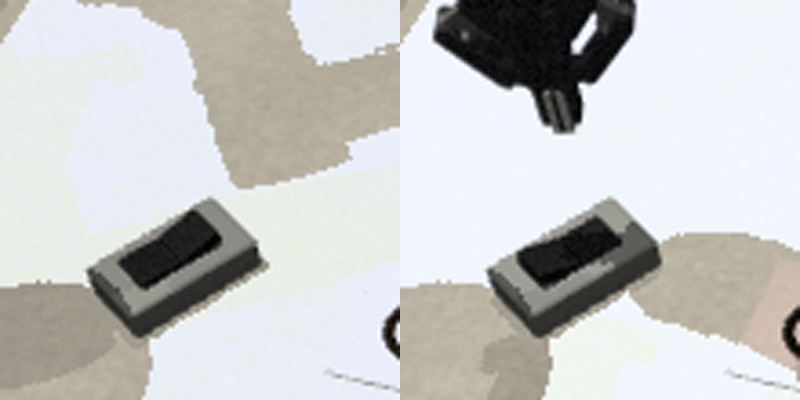

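In the scene crop the rocker has tipped over: the far half now stands up and the near half is flush. Next I'll travel at 0.15 m height to above the key bit.

Emit:
{"fn": "servo_tool", "kwargs": {
  "plan": [
    {"tx": -0.022,"ty": 0.043,"tz": 0,"ax": 0,"ay": 0,"az": 0,"gripper": 255},
    {"tx": -0.022,"ty": 0.043,"tz": 0,"ax": 0,"ay": 0,"az": 0,"gripper": 255},
    {"tx": -0.022,"ty": 0.043,"tz": 0,"ax": 0,"ay": 0,"az": 0,"gripper": 255},
    {"tx": -0.022,"ty": 0.043,"tz": 0,"ax": 0,"ay": 0,"az": 0,"gripper": 255},
    {"tx": -0.022,"ty": 0.043,"tz": 0,"ax": 0,"ay": 0,"az": 0,"gripper": 255}
  ]
}}

```text
time: 4.15
tcp_pos: [0.4884, -0.0795, 0.1456]
tool_rot: [-0.002, -0.153, 0.988, 0.0]
ft_force: [1.7, 0.2, -0.4]
width: 0.002
```

Emit:
{"fn": "servo_tool", "kwargs": {
  "plan": [
    {"tx": -0.022,"ty": 0.043,"tz": 0,"ax": 0,"ay": 0,"az": 0,"gripper": 255},
    {"tx": -0.022,"ty": 0.043,"tz": 0,"ax": 0,"ay": 0,"az": 0,"gripper": 255},
    {"tx": -0.022,"ty": 0.043,"tz": 0,"ax": 0,"ay": 0,"az": 0,"gripper": 255},
    {"tx": -0.022,"ty": 0.043,"tz": 0,"ax": 0,"ay": 0,"az": 0,"gripper": 255},
    {"tx": -0.018,"ty": 0.041,"tz": 0,"ax": 0,"ay": 0,"az": 0,"gripper": 255}
  ]
}}

```text
time: 4.78
tcp_pos: [0.5253, 0.1553, 0.1454]
tool_rot: [-0.002, -0.153, 0.988, -0.001]
ft_force: [0.8, 0.1, -0.1]
width: 0.002
```

Emit:
{"fn": "servo_tool", "kwargs": {
  "plan": [
    {"tx": 0,"ty": 0,"tz": 0,"ax": 0,"ay": 0,"az": 0,"gripper": 255},
    {"tx": 0,"ty": 0,"tz": 0,"ax": 0,"ay": 0,"az": 0,"gripper": 255},
    {"tx": 0,"ty": 0,"tz": 0,"ax": 0,"ay": 0,"az": 0,"gripper": 255},
    {"tx": 0,"ty": 0,"tz": 0,"ax": 0,"ay": 0,"az": 0,"gripper": 255},
    {"tx": 0,"ty": 0,"tz": 0,"ax": 0,"ay": 0,"az": 0,"gripper": 255}
  ]
}}

```text
time: 5.4
tcp_pos: [0.5261, 0.1535, 0.1474]
tool_rot: [0.0, -0.152, 0.988, 0.0]
ft_force: [0.6, -0.3, 0.1]
width: 0.001
```

```bash
python3 look.py d "(.5277,.1525,.042)"; python3 - <<'E'
from h import *
s=pickle.load(open("scene0.pkl","rb"));print(ray(s,386.7,245.6,.01),ray(pickle.load(open("top0.pkl","rb")),155,325,.075))
E
```

```text
5.4 [0.5261 0.1535 0.1474] [ 0.0001 -0.1524  0.9883  0.    ] [ 0.5958 -0.3094  0.1347] 0.0010455881465328476
tool delta [-0.0012 -0.0015  0.1054]
[0.52908308 0.15305567 0.01      ] [0.4203072  0.28605102 0.075     ]
```

View pics/scene_d.png

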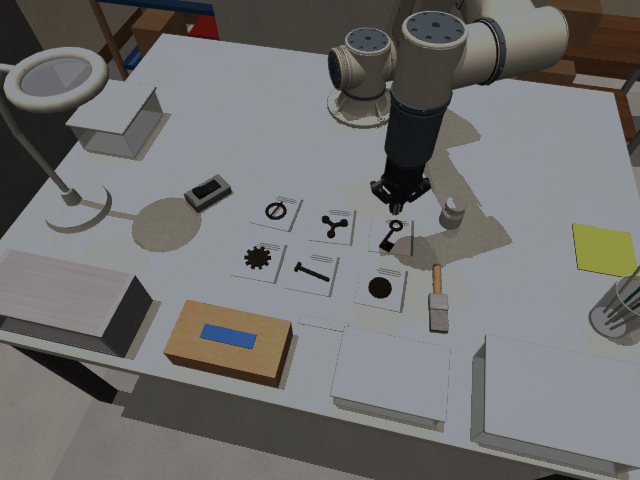

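Both views put the bit at (0.528, 0.153). The tips are above it at about (396,212) in the picture, so I'll come down and hold.

Emit:
{"fn": "servo_tool", "kwargs": {
  "plan": [
    {"tx": -0.001,"ty": -0.001,"tz": 0.03,"ax": 0,"ay": 0,"az": 0,"gripper": 255},
    {"tx": 0,"ty": 0,"tz": 0.03,"ax": 0,"ay": 0,"az": 0,"gripper": 255},
    {"tx": 0,"ty": 0,"tz": 0.025,"ax": 0,"ay": 0,"az": 0,"gripper": 255},
    {"tx": 0,"ty": 0,"tz": 0.015,"ax": 0,"ay": 0,"az": 0,"gripper": 255},
    {"tx": 0,"ty": 0,"tz": 0.005,"ax": 0,"ay": 0,"az": 0,"gripper": 255}
  ]
}}

```text
time: 6.12
tcp_pos: [0.5272, 0.1533, 0.0417]
tool_rot: [-0.0, -0.153, 0.988, -0.0]
ft_force: [0.5, -0.1, 0.1]
width: 0.001
```

Emit:
{"fn": "servo_tool", "kwargs": {
  "plan": [
    {"tx": 0,"ty": 0,"tz": 0,"ax": 0,"ay": 0,"az": 0,"gripper": 255},
    {"tx": 0,"ty": 0,"tz": 0,"ax": 0,"ay": 0,"az": 0,"gripper": 255},
    {"tx": 0,"ty": 0,"tz": 0,"ax": 0,"ay": 0,"az": 0,"gripper": 255},
    {"tx": 0,"ty": 0,"tz": 0,"ax": 0,"ay": 0,"az": 0,"gripper": 255},
    {"tx": 0,"ty": 0,"tz": 0,"ax": 0,"ay": 0,"az": 0,"gripper": 255}
  ]
}}

```text
time: 6.75
tcp_pos: [0.5274, 0.1535, 0.0424]
tool_rot: [0.0, -0.153, 0.988, 0.0]
ft_force: [0.0, -0.6, -1.1]
width: 0.001
```

```bash
python3 look.py e "(.5277,.1525,.042)"; python3 - <<'E'
from h import *
a=pickle.load(open("scene_e.pkl","rb"))["pixels"][180:290,340:490,::-1]
cv2.imwrite("pics/e2.png",cv2.convertScaleAbs(cv2.resize(a,None,fx=5,fy=5,interpolation=2),alpha=1.7))
E
```

```text
6.75 [0.5274 0.1535 0.0424] [ 0.0001 -0.1528  0.9883  0.    ] [ 0.0364 -0.642  -1.0831] 0.001270826283974604
tool delta [-0.     -0.001   0.0004]
```

View pics/e2.png

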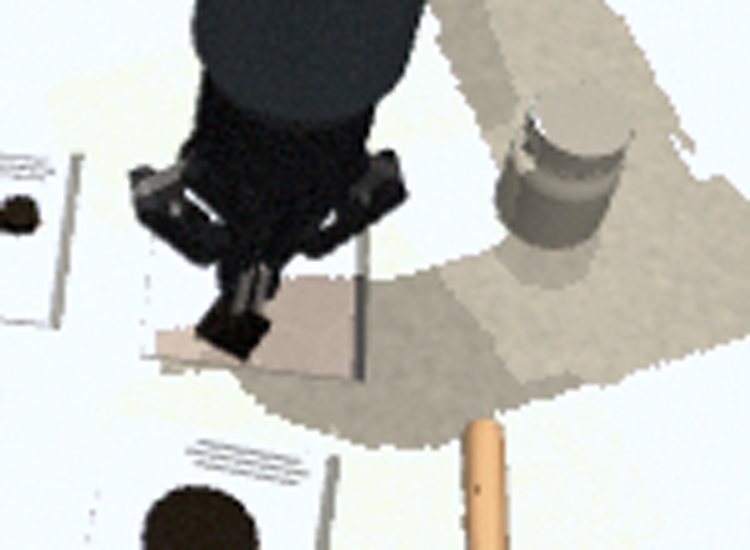

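The tips hang over the bit, at about (250,310) in the crop, with clear air between. I'll hold for more than two seconds.

Emit:
{"fn": "servo_tool", "kwargs": {
  "plan": [
    {"tx": 0,"ty": 0,"tz": 0,"ax": 0,"ay": 0,"az": 0,"gripper": 255},
    {"tx": 0,"ty": 0,"tz": 0,"ax": 0,"ay": 0,"az": 0,"gripper": 255},
    {"tx": 0,"ty": 0,"tz": 0,"ax": 0,"ay": 0,"az": 0,"gripper": 255},
    {"tx": 0,"ty": 0,"tz": 0,"ax": 0,"ay": 0,"az": 0,"gripper": 255},
    {"tx": 0,"ty": 0,"tz": 0,"ax": 0,"ay": 0,"az": 0,"gripper": 255}
  ]
}}

```text
time: 7.48
tcp_pos: [0.5273, 0.1534, 0.0423]
tool_rot: [0.0, -0.153, 0.988, 0.0]
ft_force: [0.2, 0.3, -0.5]
width: 0.0
```

Emit:
{"fn": "servo_tool", "kwargs": {
  "plan": [
    {"tx": 0,"ty": 0,"tz": 0,"ax": 0,"ay": 0,"az": 0,"gripper": 255},
    {"tx": 0,"ty": 0,"tz": 0,"ax": 0,"ay": 0,"az": 0,"gripper": 255},
    {"tx": 0,"ty": 0,"tz": 0,"ax": 0,"ay": 0,"az": 0,"gripper": 255},
    {"tx": 0,"ty": 0,"tz": 0,"ax": 0,"ay": 0,"az": 0,"gripper": 255},
    {"tx": 0,"ty": 0,"tz": 0,"ax": 0,"ay": 0,"az": 0,"gripper": 255}
  ]
}}

```text
time: 8.1
tcp_pos: [0.5273, 0.1534, 0.0423]
tool_rot: [0.0, -0.153, 0.988, 0.0]
ft_force: [0.2, -0.0, 1.1]
width: 0.0
```

Emit:
{"fn": "servo_tool", "kwargs": {
  "plan": [
    {"tx": 0,"ty": 0,"tz": 0,"ax": 0,"ay": 0,"az": 0,"gripper": 255},
    {"tx": 0,"ty": 0,"tz": 0,"ax": 0,"ay": 0,"az": 0,"gripper": 255},
    {"tx": 0,"ty": 0,"tz": 0,"ax": 0,"ay": 0,"az": 0,"gripper": 255},
    {"tx": 0,"ty": 0,"tz": 0,"ax": 0,"ay": 0,"az": 0,"gripper": 255},
    {"tx": 0,"ty": 0,"tz": 0,"ax": 0,"ay": 0,"az": 0,"gripper": 255}
  ]
}}

```text
time: 8.72
tcp_pos: [0.5273, 0.1534, 0.0423]
tool_rot: [-0.0, -0.153, 0.988, -0.0]
ft_force: [-0.7, 0.2, -0.4]
width: -0.0
```

Emit:
{"fn": "servo_tool", "kwargs": {
  "plan": [
    {"tx": 0,"ty": 0,"tz": 0,"ax": 0,"ay": 0,"az": 0,"gripper": 255},
    {"tx": 0,"ty": 0,"tz": 0,"ax": 0,"ay": 0,"az": 0,"gripper": 255},
    {"tx": 0,"ty": 0,"tz": 0,"ax": 0,"ay": 0,"az": 0,"gripper": 255},
    {"tx": 0,"ty": 0,"tz": 0,"ax": 0,"ay": 0,"az": 0,"gripper": 255},
    {"tx": 0,"ty": 0,"tz": 0,"ax": 0,"ay": 0,"az": 0,"gripper": 255}
  ]
}}

```text
time: 9.35
tcp_pos: [0.5273, 0.1534, 0.0423]
tool_rot: [-0.0, -0.153, 0.988, -0.0]
ft_force: [0.1, 0.4, -0.4]
width: -0.0
```

Emit:
{"fn": "servo_tool", "kwargs": {
  "plan": [
    {"tx": 0,"ty": 0,"tz": -0.02,"ax": 0,"ay": 0,"az": 0,"gripper": 255},
    {"tx": 0,"ty": 0,"tz": -0.03,"ax": 0,"ay": 0,"az": 0,"gripper": 255},
    {"tx": 0,"ty": 0,"tz": -0.04,"ax": 0,"ay": 0,"az": 0,"gripper": 255},
    {"tx": 0,"ty": 0,"tz": -0.02,"ax": 0,"ay": 0,"az": 0,"gripper": 255},
    {"tx": 0,"ty": 0,"tz": 0,"ax": 0,"ay": 0,"az": 0,"gripper": 255}
  ]
}}

```text
time: 9.98
tcp_pos: [0.5282, 0.1539, 0.154]
tool_rot: [0.002, -0.153, 0.988, 0.001]
ft_force: [0.4, -0.5, -0.5]
width: 0.003
```

```bash
python3 look.py f "(.6302,-.1485,.15)"
```

```text
9.975 [0.5282 0.1539 0.154 ] [ 0.0018 -0.1529  0.9882  0.0007] [ 0.3793 -0.5344 -0.5427] 0.003110108575608964
tool delta [-0.0058 -0.3191  0.0038]
```

The tips stayed over the bit for over 3 s. Next I'll cross to the toothed disc at height.

Emit:
{"fn": "servo_tool", "kwargs": {
  "plan": [
    {"tx": -0.001,"ty": -0.04,"tz": 0,"ax": 0,"ay": 0,"az": 0,"gripper": 255},
    {"tx": -0.001,"ty": -0.04,"tz": 0,"ax": 0,"ay": 0,"az": 0,"gripper": 255},
    {"tx": -0.001,"ty": -0.04,"tz": 0,"ax": 0,"ay": 0,"az": 0,"gripper": 255},
    {"tx": -0.001,"ty": -0.04,"tz": 0,"ax": 0,"ay": 0,"az": 0,"gripper": 255},
    {"tx": -0.001,"ty": -0.04,"tz": 0,"ax": 0,"ay": 0,"az": 0,"gripper": 255}
  ]
}}

```text
time: 10.7
tcp_pos: [0.592, -0.037, 0.1505]
tool_rot: [-0.001, -0.153, 0.988, 0.0]
ft_force: [-0.5, 0.8, 0.9]
width: 0.001
```

Emit:
{"fn": "servo_tool", "kwargs": {
  "plan": [
    {"tx": -0.001,"ty": -0.04,"tz": 0,"ax": 0,"ay": 0,"az": 0,"gripper": 255},
    {"tx": 0,"ty": -0.04,"tz": 0,"ax": 0,"ay": 0,"az": 0,"gripper": 255},
    {"tx": 0,"ty": -0.039,"tz": 0,"ax": 0,"ay": 0,"az": 0,"gripper": 255},
    {"tx": 0,"ty": 0,"tz": 0,"ax": 0,"ay": 0,"az": 0,"gripper": 255},
    {"tx": 0,"ty": 0,"tz": 0,"ax": 0,"ay": 0,"az": 0,"gripper": 255}
  ]
}}

```text
time: 11.32
tcp_pos: [0.6287, -0.1486, 0.1508]
tool_rot: [-0.001, -0.153, 0.988, 0.0]
ft_force: [-0.3, 0.2, 0.4]
width: -0.002
```

```bash
python3 look.py g "(.6302,-.1485,.041)"
```

```text
11.325 [ 0.6287 -0.1486  0.1508] [-0.0012 -0.1526  0.9883  0.0004] [-0.3027  0.2449  0.3648] -0.0018782610739473465
tool delta [-0.0017 -0.0005  0.1098]
```

View pics/scene_g.png

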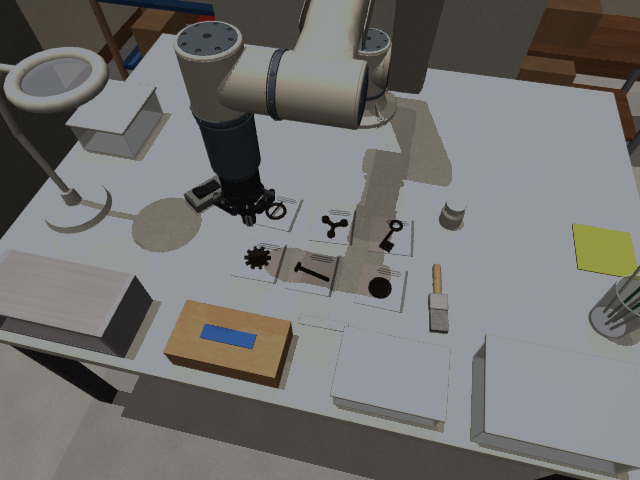

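The tips, at (250,222), stand above the toothed disc at (257,257). I'll descend 0.108 m.

Emit:
{"fn": "servo_tool", "kwargs": {
  "plan": [
    {"tx": -0.001,"ty": 0,"tz": 0.03,"ax": 0,"ay": 0,"az": 0,"gripper": 255},
    {"tx": 0,"ty": 0,"tz": 0.03,"ax": 0,"ay": 0,"az": 0,"gripper": 255},
    {"tx": 0,"ty": 0,"tz": 0.028,"ax": 0,"ay": 0,"az": 0,"gripper": 255},
    {"tx": 0,"ty": 0,"tz": 0.015,"ax": 0,"ay": 0,"az": 0,"gripper": 255},
    {"tx": 0,"ty": 0,"tz": 0.005,"ax": 0,"ay": 0,"az": 0,"gripper": 255}
  ]
}}

```text
time: 12.05
tcp_pos: [0.6301, -0.148, 0.0438]
tool_rot: [-0.0, -0.153, 0.988, 0.0]
ft_force: [0.4, 0.5, 0.4]
width: 0.002
```

Emit:
{"fn": "servo_tool", "kwargs": {
  "plan": [
    {"tx": 0,"ty": 0,"tz": 0,"ax": 0,"ay": 0,"az": 0,"gripper": 255},
    {"tx": 0,"ty": 0,"tz": 0,"ax": 0,"ay": 0,"az": 0,"gripper": 255},
    {"tx": 0,"ty": 0,"tz": 0,"ax": 0,"ay": 0,"az": 0,"gripper": 255},
    {"tx": 0,"ty": 0,"tz": 0,"ax": 0,"ay": 0,"az": 0,"gripper": 255},
    {"tx": 0,"ty": 0,"tz": 0,"ax": 0,"ay": 0,"az": 0,"gripper": 255}
  ]
}}

```text
time: 12.68
tcp_pos: [0.6304, -0.1486, 0.0445]
tool_rot: [0.0, -0.153, 0.988, -0.0]
ft_force: [0.6, -0.7, -0.1]
width: -0.0
```

```bash
python3 look.py i "(.6302,-.1485,.042)"; python3 - <<'E'
from h import *
a=pickle.load(open("scene_i.pkl","rb"))["pixels"]
cv2.imwrite("pics/i2.png",cv2.convertScaleAbs(cv2.resize(a[160:310,170:350,::-1],None,fx=4,fy=4,interpolation=2),alpha=1.7))
s=pickle.load(open("scene_i.pkl","rb"));g=cv2.cvtColor(a,cv2.COLOR_RGB2GRAY)
k,l,st,ce=cv2.connectedComponentsWithStats((g<62).astype(np.uint8))
for i in range(1,k):
    x,y,w,h,A=st[i]
    if A>120 and 180<x<420 and 190<y<310: print(ce[i],A,ray(s,*ce[i],.0085)[:2])
E
```

```text
12.675 [ 0.6304 -0.1486  0.0445] [ 0.0001 -0.1528  0.9883 -0.    ] [ 0.6043 -0.7162 -0.1286] -0.0001330669568943137
tool delta [0.0001 0.0002 0.0025]
[333.40758294 225.07109005] 211 [0.49493852 0.01164082]
[389.9516129  235.90322581] 248 [0.49706275 0.15703952]
[310.15083799 272.02234637] 179 [ 0.64290852 -0.01374253]
[379.41884817 287.28010471] 382 [0.6476612  0.15258634]
```

View pics/i2.png

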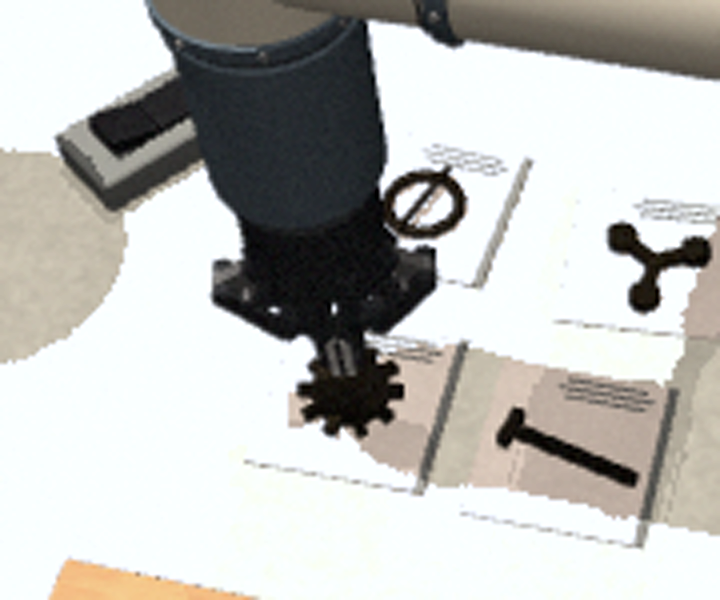

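The tips are over the middle of the toothed disc with about 27 mm of clearance. The visible finds haven't moved and the far half of the rocker is still up, so I'll hand in.

```bash
python3 -c "
from workcell import arm
print(arm.sign_off())"
```

```text
the job is handed in; nothing more can be done
None
```

I switched the lamp on, pointed at the key's bit, then pointed at the toothed disc, and handed in at about 12.7 s with the arm still over it.

- **Lamp:** I pressed the raised half of the rocker to its end stop. The force reached about 27 N with the tips at 32 mm. Pictures afterwards show the near half flush and the far half standing up. The joint value itself can't be read.
- **Key:** the fingertips stayed within about 1 mm sideways of the bit's measured position, with about 24 mm of clearance, for over 3 s.
- **Toothed disc:** the TCP is at (0.630, -0.149, 0.0445). That is within 1 mm sideways of the measured centre, with tips about 27 mm above it. The measured force was within the sensor's noise (under 1 N).
- **Finds:** the key, nail, trefoil and plain disc re-measured within about 1 mm of their start. The last look could not measure the ring (partly hidden by the gripper) or the toothed disc. Both look unmoved in the picture.
- **Jar, brush and scale:** I did not re-measure these. The arm never went near them.

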